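# Line up two canisters at the steriliser guide

## Robot

A 6-joint arm with a two-finger parallel gripper is mounted at the origin on the work surface. World frame = base frame: x ahead of the robot, y to its left, z up, the work surface at z = 0. Lengths are in m, angles in rad, forces in N, time in s.
With the tool pointing down it reaches from about 0.3 to 0.775 m from the base axis. Payload 14.6 kg.
Tool frame: the origin (TCP) lies between the finger pads; the fingertips stand 8 mm ahead of it and the grasp point (between the pads) lies 11 mm behind it; z points along the fingers, y is the line along which they close (so a half turn about z gives the same grasp; the last joint's range is limited). The gripper opens to 94 mm and grips with 3 to 60 N. Pads are 16 mm wide; open, the fingers measure 119 mm over their backs; the gripper's body (75 mm by 177 mm) begins 78 mm behind the grasp point.
Start: joints at [-1.335, 0.3, 1.521, -0, 1.321, -0.067], TCP at [0.164, -0.525, 0.213] pointing down, gripper open.
Joint ranges: [-3.03, 3.03], [-0.79, 2.21], [0.23, 2.52], [-1.04, 4.18], [0, 3.07], [-2.55, 2.55]. Speed limits (rad/s): [2.22, 2.22, 2.57, 3.14, 3.14, 3.14].

## Interface

Orientations are given as a rotation vector (axis times angle).
In Python, from plant import state, grab_frame, get_calibration, finish_job gives the robot as it stands. The module is installed in compiled form; this text tells all that it offers.
- The arm moves only by the tool jog_arm, never from a script. Its argument "increments" is a list of rows, each a list of 3 entries, a list of its own where there are three numbers: the shift along the world's x, y, z in cm, then the turn, a rotation vector about the world's x, y, z in degrees, then the closure, from -1 (fully open) to 1 (shut). A call has 1 to 20 rows; each row is the pose to reach, as a shift and turn from the pose commanded when the call began; what a row does not reach only later rows make up. A row lasts 1/12 s, in which the tool goes at most 41.7 mm and 7.16 degrees, less where a joint would pass 70% of its speed; a pose out of reach is approached as far as the arm can. A call with a gripper value outside its range is refused whole. The fingers move at their own pace and stop on an object; "squeeze" is the grip in N (left out, the last holds). Time passes only in rows, so rows that repeat a pose let the fingers close. It gives the time, the measured TCP pose, the force, the opening and the grip force at its end, in the units of the state.
- state(): the state, without advancing time (a new reading comes with each control period).
- grab_frame(name): name is "side" or "top"; returns the picture (420x560x3 uint8, blue, green, red); there is no depth.
- get_calibration(name): a dict with "K" (3x3 intrinsics, pixels), "k1" (the pictures are not rectified: a ray, as slopes to the right and down, at radius r is drawn at 1 + k1 r^2 times it, then the intrinsics apply), "R" (3x3) and "t" (3): a world point X has camera coordinates R X + t. Camera axes: x right, y down, z forward; pixel columns grow to the right and rows downward; lengths in m; the calibration is good to about 2 mm. A picture is of the moment at which its call begins. get_calibration takes no time and is no camera call.
- finish_job(): hands the job in; it is judged then, once.
The state is a dict: "clock": time; "q": joint angles; "joint_vel": joint speeds; "joint_torque": joint torques, N m; "position": TCP position; "tool_rot": TCP orientation; "ft_force": force on the tool from outside, world axes, zero at the start; "torque": the same for the moment, N m; "gripper_width": finger opening in m; "grip_force": force on a finger pad.
Only numpy, scipy, OpenCV 4.12 (cv2) and the standard library are available. Lean on these libraries where they do the work, as an engineer would, in place of code of your own. Each camera call takes 0.05 s, during which the arm holds its last target. There are 200 camera calls.

## Task

Push the taller lidded steel canister along the counter in between the two white guide rails until it stands against the end stop, then push the shorter lidded canister in behind it until it touches the first, so that both stand upright in single file. Keep them standing on the counter the whole way: do not lift or tip them. Leave the open steel beaker, the gel bottle and the glove box where they are.

Things in the scene. Friction and masses are not known exactly. Their poses are not given: they have to be found in the camera images.
- lane: White plastic guide fixed to the counter, no floor. Origin on the counter, on the centre line, where the parallel rails begin; own +y runs from the mouth to the stop, z up. Rails 16 mm high, 8 mm thick, inner faces at x = -39 and +39 mm, from y = 0 to 150 mm. End stop 30 mm high, face at y = 150 mm. Below y = 0 the rails flare 30 degrees outward to a mouth about 148 mm wide at y = -61 mm
- tall_canister: The taller lidded stainless steel canister, upright cylinder 64 mm in diameter, 98 mm high in all: straight wall and flat lid up to 84 mm, then a dark knob 20 mm wide. About 0.27 kg. Origin at the centre of its underside, z up. Loose on the counter
- short_canister: The shorter lidded stainless steel canister, also 64 mm in diameter, 68 mm high in all: wall and flat lid up to 54 mm, then a knob 20 mm wide. About 0.19 kg, loose. Origin at the centre of its underside, z up. Either canister may be the one nearer the robot; both stand off the mouth side of the lane, 18 cm or more apart
- beaker: Open steel beaker without lid, 64 mm in diameter at the rim, 75 mm high; a bystander. Origin at the centre of its underside
- gel_bottle: Clear pump bottle with a blue band, 60 mm in diameter, 178 mm high; a bystander. Origin at the centre of its underside
- glove_box: Low cardboard box, 120 by 230 by 65 mm high with a blue patch on top; a bystander. Origin at the centre of its underside, long side along its own y
Not all that is in view belongs to the job. What is shaped like the short_canister but red or turquoise is not meant.

How it is judged:
By the outcome, as a careful person would: the job done as asked, in the order asked, and still so for the second after the job is handed in, with the robot touching nothing.
It also fails if it takes over 72 s, if anything falls off the work surface, if the arm or the gripper's body presses on something with over 40 N, if the wrist force passes 120 N, or if a joint passes its speed limit or range.

## Working session

There is one attempt and no reset: what is moved stays moved. The work goes in short steps, Python scripts to look and compute and a tool call to move; the robot and the scene stay as the last step left them, time stands still between calls to the robot, and variables do not carry over. Pictures are saved under pics/ and viewed, at most 10 in all, crops included, and the job is handed in when it is done.

Besides the shell and the picture viewer there is one more tool, called after ">>>" by a JSON object that holds its "method" and its "body", one argument or row to a line. jog_arm: Moves the arm, as the interface text tells. Its arguments: {"type":"object","properties":{"increments":{"type":"array","items":{"type":"array"}},"squeeze":{"type":"number"}},"required":["increments"]}

```bash
mkdir -p pics
cat > h.py <<'E'
import numpy as np, cv2
from plant import *
def ray(cam,u,v):
    c=get_calibration(cam);K=np.array(c["K"]);R=np.array(c["R"]);t=np.array(c["t"])
    d=np.array([(u-K[0,2])/K[0,0],(v-K[1,2])/K[1,1]]);s=d.copy()
    for _ in range(30): s=d/(1+c["k1"]*(s@s))
    return -R.T@t, R.T@np.array([s[0],s[1],1])
def pt(cam,u,v,z):
    o,d=ray(cam,u,v); return o+d*(z-o[2])/d[2]
def proj(cam,X):
    c=get_calibration(cam);p=np.array(c["R"])@np.array(X)+np.array(c["t"]);s=p[:2]/p[2]
    s=s*(1+c["k1"]*(s@s));K=np.array(c["K"]);return K[0,0]*s[0]+K[0,2],K[1,1]*s[1]+K[1,2]
E
python3 - <<'E'
from h import *
for n in("top","side"):
    f=grab_frame(n);cv2.imwrite(f"pics/{n}.png",f)
    print(n,ray(n,280,210))
print(state())
E
```

```text
top (array([0.42287557, 0.05345336, 1.44701211]), array([ 0.1045777 ,  0.02651725, -0.99444811]))
side (array([ 0.55734569, -1.08290236,  1.04092853]), array([ 0.01267951,  0.74884322, -0.66268742]))
{'clock': 0.1, 'q': array([-1.33462179e+00,  3.00393899e-01,  1.52150836e+00, -2.57720796e-06,
        1.32075214e+00, -6.65830271e-02]), 'joint_vel': array([ 4.12557270e-04, -1.73781854e-03, -1.22108111e-03, -4.24714616e-04,
       -9.31710235e-04, -2.96884836e-05]), 'joint_torque': array([ 1.16204894e-03, -5.32641149e+01, -3.53284550e+01,  7.09366612e-02,
        2.34847638e-02, -6.78352649e-05]), 'position': array([ 0.16393432, -0.52475224,  0.21295945]), 'tool_rot': array([-3.10461992e+00, -4.73597710e-01,  1.45110513e-04]), 'ft_force': array([-0.47400178, -0.43180199,  0.26975856]), 'torque': array([-0.06169207,  0.02713231, -0.01651938]), 'grip_force': 0.0, 'gripper_width': 0.09409960945476442}
```

View pics/top.png

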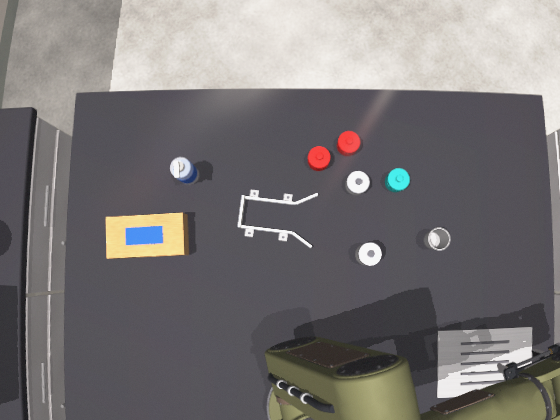

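View pics/side.png

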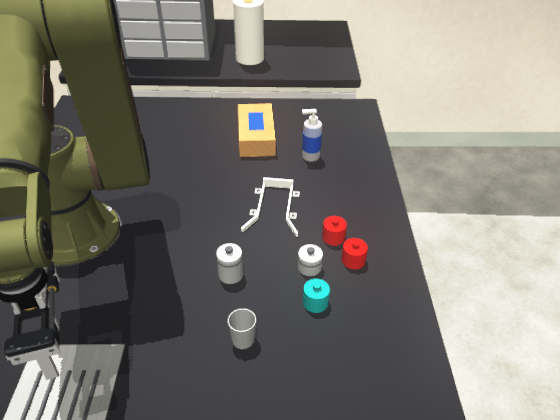

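The top view shows the lane from its stop at about (242,212) to its mouth at about (315,220), opening to the right. The beaker is at (438,239), the bottle at (182,168) and the glove box at (146,235).

The candidates, by top pixel, are steel lidded at (370,254), steel lidded at (358,182), red at (319,158) and (349,142), turquoise at (398,180) and the open beaker at (438,239). In the side view the steel one at (230,263) is tall and the one at (310,260) is short. That makes the tall one top (370,254) and the short one top (358,182). I'll confirm this with one enlarged crop.

Run:
```python
from h import *
s=cv2.imread("pics/side.png")[170:350,190:380];t=cv2.imread("pics/top.png")[125:265,230:455]
a=cv2.resize(s,None,fx=2,fy=2,interpolation=2);b=cv2.resize(t,None,fx=1.8,fy=1.8,interpolation=2)
o=np.zeros((360,380+b.shape[1],3),np.uint8);o[:360,:380]=a;o[:b.shape[0],380:]=b
cv2.imwrite("pics/crop.png",o)
t=cv2.imread("pics/top.png");hsv=cv2.cvtColor(t,cv2.COLOR_BGR2HSV)
m=((hsv[...,1]<60)&(hsv[...,2]>120)).astype(np.uint8);m[:120]=0;m[300:]=0
n,l,st,ce=cv2.connectedComponentsWithStats(m)
for i in range(1,n):
    if st[i,4]>30 and 90<st[i,0]<460: print(st[i],ce[i])
mc=((hsv[...,1]>150)&(hsv[...,2]>90)).astype(np.uint8);mc[:120]=0;mc[300:]=0
n,l,st,ce=cv2.connectedComponentsWithStats(mc)
for i in range(1,n):
    if st[i,4]>60 and 90<st[i,0]<460: print("col",st[i],ce[i],pt("top",*ce[i],.054)[:2])
print("tall",pt("top",370,254,.084)[:2],"short",pt("top",358,182,.054)[:2],"beaker",pt("top",438,239,.075)[:2])
# lane corners at rail height
for p in [(242,197),(239,227),(296,203),(292,233),(317,194),(311,246)]: print(p,pt("top",*p,.016)[:2])
```

```text
[170 156  21  23 374] [179.92245989 167.01336898]
[346 171  24  23 423] [357.63593381 181.71394799]
[237 189  81  59 948] [270.52320675 215.02637131]
[428 227  23  24 353] [438.2776204  237.76203966]
[358 242  24  24 440] [369.66590909 253.65681818]
col [337 131  23  24 424] [347.79009434 142.37264151] [ 0.76627285 -0.10402309]
col [308 146  23  25 447] [318.43176734 157.901566  ] [ 0.71998804 -0.01880144]
col [182 169  15  14  66] [190.96969697 177.09090909] [0.66373574 0.34772779]
col [385 168  25  24 448] [396.97991071 179.79464286] [ 0.65734553 -0.24468008]
col [126 226  36  19 586] [143.58361775 235.03924915] [0.49570696 0.48187211]
tall [ 0.44491625 -0.15870194] short [ 0.65033981 -0.13169606] beaker [ 0.48606914 -0.35426102]
(242, 197) [0.61121489 0.20296123]
(239, 227) [0.52335131 0.21044515]
(296, 203) [0.59398513 0.04514241]
(292, 233) [0.50656805 0.05652334]
(317, 194) [ 0.62060433 -0.01609852]
(311, 246) [0.46914518 0.00158166]
```

View pics/crop.png

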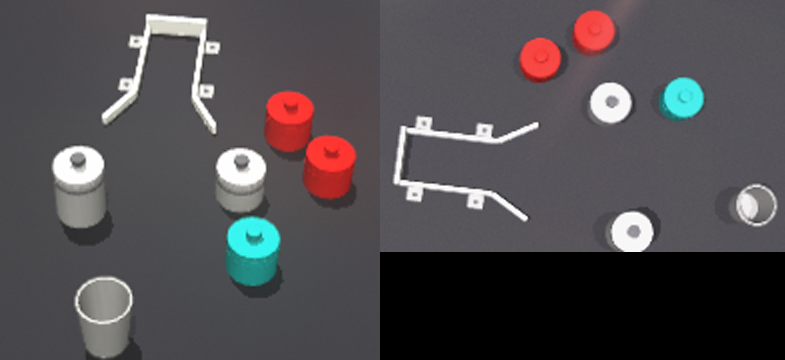

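The crop confirms it: the steel tall canister is at top (370,254), and the short one is at (358,182), with a white lid and dark knob and neither red nor turquoise. Next I'll fit the lane axis from the rails' inner edges.

Run:
```python
from h import *
g=cv2.cvtColor(cv2.imread("pics/top.png"),cv2.COLOR_BGR2GRAY).astype(float)
def edge(col,c):
    for s,z in((-1,0.),(1,.016)):
        r=c
        while g[r,col]<130: r+=s
        f=(130-g[r-s,col])/(g[r,col]-g[r-s,col]); yield pt("top",col,r-s+s*f,z)[:2]
A=np.array([list(edge(c,215)) for c in range(248,288,2)])
d=[]
for k in(0,1):
    p=np.polyfit(A[:,k,1],A[:,k,0],1);d.append(p);print(k,p,np.degrees(np.arctan(p[0])))
s=(d[0][0]+d[1][0])/2;b=(d[0][1]+d[1][1])/2
print("centre x = %.3f*y + %.4f"%(s,b),"width",(d[0][1]-d[1][1]+(d[0][0]-d[1][0])*.13)*np.cos(np.arctan(s)))
S=[]
for r in range(204,222,3):
    c=265
    while g[r,c]<130:c-=1
    f=(130-g[r,c+1])/(g[r,c]-g[r,c+1]);S.append(pt("top",c+1-f,r,.0)[:2])
print(np.mean(S,0));
```

```text
0 [0.11854359 0.58444338] 6.760497858747723
1 [0.11413351 0.50791605] 6.511193352801807
centre x = 0.116*y + 0.5462 width 0.07658411383436532
[0.5702724  0.20271829]
```

>>> {"method": "jog_arm", "body": {
  "increments": [
    [[7,7.8,0],[0,0,7],-0.06],
    [[7,7.8,0],[0,0,14],-0.06],
    [[14,15.6,0],[0,0,21],-0.06],
    [[14,15.6,0],[0,0,28],-0.06],
    [[20,22,0],[0,0,35],-0.06],
    [[20,22,0],[0,0,42],-0.06],
    [[27.4,30.6,0],[0,0,49],-0.06],
    [[27.4,30.6,0],[0,0,56],-0.06],
    [[27.4,30.6,0],[0,0,63],-0.06],
    [[27.4,30.6,0],[0,0,66],-0.06],
    [[27.4,30.6,0],[0,0,66],-0.06],
    [[27.4,30.6,0],[0,0,66],-0.06],
    [[27.4,30.6,-4],[0,0,66],-0.06],
    [[27.4,30.6,-8],[0,0,66],-0.06],
    [[27.4,30.6,-12],[0,0,66],-0.06],
    [[27.4,30.6,-12],[0,0,66],-0.06],
    [[27.4,30.6,-12],[0,0,66],-0.06]
  ]
}}

```text
clock: 1.52
position: [0.4369, -0.2195, 0.0931]
tool_rot: [-2.346, -2.085, 0.002]
ft_force: [0.3, 0.1, 0.7]
gripper_width: 0.0499
grip_force: 0.0
```

Run:
```python
from h import *
s=state();print(s["clock"],s["position"],s["tool_rot"],s["gripper_width"],s["ft_force"])
from scipy.spatial.transform import Rotation as Ro
y=Ro.from_rotvec(s["tool_rot"]).as_matrix()[:,1];print(np.degrees(np.arctan2(y[1],y[0])))
f=grab_frame("side");cv2.imwrite("pics/s2.png",f[120:380,60:420])
```

```text
1.5167 [ 0.43691338 -0.21952569  0.09313165] [-2.34622723e+00 -2.08450512e+00  1.70022238e-03] 0.049854538387041375 [0.34956982 0.10921211 0.66895197]
-6.760923622707264
```

View pics/s2.png

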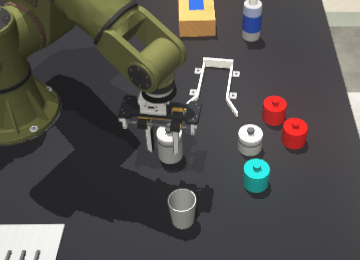

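The fingers stand just behind the tall canister (crop (163,140)) and clear of the beaker. Now I'll lower them and push.

>>> {"method": "jog_arm", "body": {
  "increments": [
    [[0,0,-3],[0,0,0],-0.06],
    [[0,0,-6.1],[0,0,0],-0.06],
    [[0,0,-6.1],[0,0,0],-0.06],
    [[0.1,1.0,-6.1],[0,0,0],-0.06],
    [[0.2,2.0,-6.1],[0,0,0],-0.06],
    [[0.3,2.6,-6.1],[0,0,0],-0.06],
    [[0.4,3.2,-6.1],[0,0,0],-0.06],
    [[0.6,3.7,-6.1],[0,0,0],-0.06],
    [[1.0,4.3,-6.1],[0,0,0],-0.06],
    [[1.4,4.9,-6.1],[0,0,0],-0.06],
    [[1.9,5.6,-6.1],[0,0,0],-0.06],
    [[2.4,6.3,-6.1],[0,0,0],-0.06],
    [[2.9,7.0,-6.1],[0,0,0],-0.06],
    [[3.4,7.7,-6.1],[0,0,0],-0.06],
    [[3.9,8.4,-6.1],[0,0,0],-0.06],
    [[4.4,9.1,-6.1],[0,0,0],-0.06],
    [[4.9,9.8,-6.1],[0,0,0],-0.06],
    [[5.4,10.5,-6.1],[0,0,0],-0.06],
    [[5.4,10.5,-6.1],[0,0,0],-0.06]
  ]
}}

```text
clock: 3.15
position: [0.4931, -0.1131, 0.0332]
tool_rot: [2.345, 2.089, 0.001]
ft_force: [1.9, -0.7, -0.1]
gripper_width: 0.0496
grip_force: 0.6
```

Run:
```python
from h import *
f=grab_frame("side");cv2.imwrite("pics/s3.png",cv2.resize(f[160:320,180:360],None,fx=3,fy=3,interpolation=2))
```

```text
(no output)
```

View pics/s3.png

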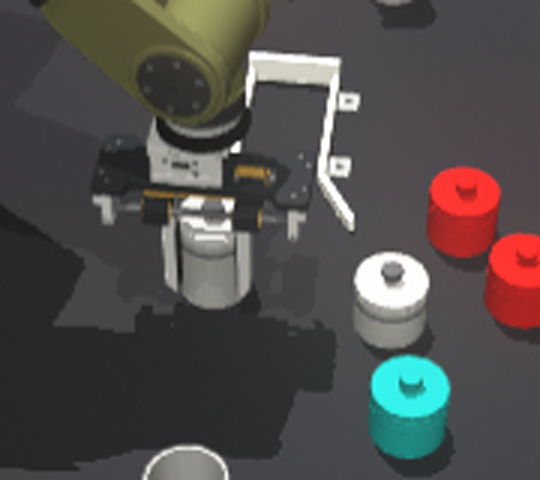

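Run:
```python
from h import *
c=lambda p:((p[0]-180)*3,(p[1]-160)*3)
print("expected base near edge",c(proj("side",(.4963,-.085-.032,0))), "lid", c(proj("side",(.4963,-.085,.084))))
for sx in(-.031,.031): print("tip",c(proj("side",(.4931+sx,-.121,.025))))
```

```text
expected base near edge (np.float64(209.87517092770773), np.float64(307.34274846337934)) lid (np.float64(208.74197580189661), np.float64(213.5770440051751))
tip (np.float64(169.64997752449574), np.float64(291.00883052563586))
tip (np.float64(240.91786344119907), np.float64(291.1932285684311))
```

The tall canister sits between the fingers as expected, with its base edge at crop (215,303) against a predicted (210,307). The short one is still untouched at crop (392,300). I'll push on into the lane.

>>> {"method": "jog_arm", "body": {
  "increments": [
    [[0.5,0.7,0],[0,0,0],-0.06],
    [[1.0,1.4,0],[0,0,0],-0.06],
    [[1.5,2.1,0],[0,0,0],-0.06],
    [[2.0,2.8,0],[0,0,0],-0.06],
    [[2.5,3.5,0],[0,0,0],-0.06],
    [[3.0,4.2,0],[0,0,0],-0.06],
    [[3.5,4.9,0],[0,0,0],-0.06],
    [[4.0,5.6,0],[0,0,0],-0.06],
    [[4.4,6.3,0],[0,0,0],-0.06],
    [[4.8,7.0,0],[0,0,0],-0.06],
    [[4.9,7.8,0],[0,0,0],-0.06],
    [[5.0,8.6,0],[0,0,0],-0.06],
    [[5.1,9.4,0],[0,0,0],-0.06],
    [[5.2,10.2,0],[0,0,0],-0.06],
    [[5.3,11.0,0],[0,0,0],-0.06],
    [[5.4,11.8,0],[0,0,0],-0.06],
    [[5.5,12.6,0],[0,0,0],-0.06],
    [[5.6,13.4,0],[0,0,0],-0.06]
  ]
}}

```text
clock: 4.7
position: [0.548, 0.0208, 0.0325]
tool_rot: [2.347, 2.089, -0.0]
ft_force: [-1.6, -5.1, 5.2]
gripper_width: 0.0499
grip_force: 3.4
```

Run:
```python
from h import *
f=grab_frame("side");cv2.imwrite("pics/s4.png",cv2.resize(f[140:300,180:360],None,fx=3,fy=3,interpolation=2))
p=state()["position"];d=np.array([.1158,.9933]);e=p[:2]-[.5523,.0537];print(p,"lane y",e@d,"x",e@[d[1],-d[0]])
```

```text
[0.54812384 0.02199357 0.03249842] lane y -0.03197759219372912 x -0.0004765806395148537
```

View pics/s4.png

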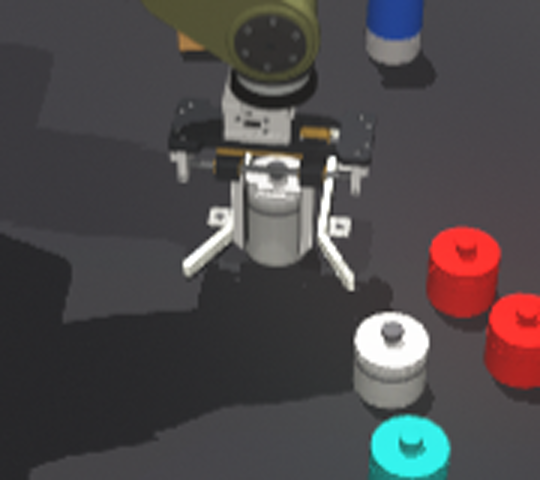

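The tall canister stands upright and centred in the lane entrance at crop (275,230). I'll continue toward the stop, more slowly.

>>> {"method": "jog_arm", "body": {
  "increments": [
    [[0.1,0.6,0],[0,0,0],-0.06],
    [[0.1,1.2,0],[0,0,0],-0.06],
    [[0.2,1.8,0],[0,0,0],-0.06],
    [[0.3,2.4,0],[0,0,0],-0.06],
    [[0.35,3.0,0],[0,0,0],-0.06],
    [[0.4,3.6,0],[0,0,0],-0.06],
    [[0.5,4.2,0],[0,0,0],-0.06],
    [[0.55,4.8,0],[0,0,0],-0.06],
    [[0.6,5.4,0],[0,0,0],-0.06],
    [[0.7,6.0,0],[0,0,0],-0.06],
    [[0.75,6.6,0],[0,0,0],-0.06],
    [[0.85,7.2,0],[0,0,0],-0.06],
    [[0.9,7.8,0],[0,0,0],-0.06],
    [[1.0,8.4,0],[0,0,0],-0.06],
    [[1.05,9.0,0],[0,0,0],-0.06],
    [[1.1,9.6,0],[0,0,0],-0.06],
    [[1.2,10.2,0],[0,0,0],-0.06],
    [[1.25,10.6,0],[0,0,0],-0.06],
    [[1.3,11.0,0],[0,0,0],-0.06],
    [[1.3,11.0,0],[0,0,0],-0.06]
  ]
}}

```text
clock: 6.42
position: [0.561, 0.1309, 0.0324]
tool_rot: [-2.346, -2.089, -0.001]
ft_force: [0.5, 0.8, 0.9]
gripper_width: 0.0497
grip_force: 0.4
```

>>> {"method": "jog_arm", "body": {
  "increments": [
    [[0.0,0.2,0],[0,0,0],-0.06],
    [[0.05,0.4,0],[0,0,0],-0.06],
    [[0.1,0.6,0],[0,0,0],-0.06],
    [[0.1,0.7,0],[0,0,0],-0.06],
    [[0.1,0.8,0],[0,0,0],-0.06],
    [[0.1,0.8,0],[0,0,0],-0.06]
  ]
}}

```text
clock: 6.92
position: [0.562, 0.1382, 0.0324]
tool_rot: [-2.346, -2.089, -0.0]
ft_force: [-0.3, -1.4, -0.2]
gripper_width: 0.0498
grip_force: 1.3
```

```bash
cat > lp.py <<'E'
from h import *
s=state();p=s["position"];d=np.array([.1158,.9933]);e=p[:2]-[.5523,.0537];print(p,"lane y",e@d,"x",e@[d[1],-d[0]],s["ft_force"],s["clock"])
E
python3 lp.py
```

```text
[0.56197644 0.13822557 0.03235097] lane y 0.0850797752110359 x -0.00017645675019846603 [-0.29025542 -1.37031722 -0.20425537] 6.9167
```

>>> {"method": "jog_arm", "body": {
  "increments": [
    [[0.0,0.1,0],[0,0,0],-0.06],
    [[0.0,0.2,0],[0,0,0],-0.06],
    [[0.05,0.3,0],[0,0,0],-0.06],
    [[0.05,0.4,0],[0,0,0],-0.06],
    [[0.05,0.4,0],[0,0,0],-0.06],
    [[0.05,0.4,0],[0,0,0],-0.06]
  ]
}}

```text
clock: 7.42
position: [0.5625, 0.142, 0.0324]
tool_rot: [-2.347, -2.089, 0.0]
ft_force: [0.3, -3.6, 0.2]
gripper_width: 0.0501
grip_force: 1.9
```

>>> {"method": "jog_arm", "body": {
  "increments": [
    [[0.0,0.1,0],[0,0,0],-0.06],
    [[0.0,0.2,0],[0,0,0],-0.06],
    [[0.0,0.2,0],[0,0,0],-0.06]
  ]
}}

```text
clock: 7.67
position: [0.5626, 0.1426, 0.0326]
tool_rot: [2.346, 2.088, -0.003]
ft_force: [-1.4, -14.2, 5.3]
gripper_width: 0.0498
grip_force: 7.1
```

Contact with the stop is felt at 14 N, at the expected spot. I'll back off, rise and go round behind the short canister.

>>> {"method": "jog_arm", "body": {
  "increments": [
    [[0,-0.5,0],[0,0,0],-0.06],
    [[-0.2,-1.5,0],[0,0,0],-0.06],
    [[-0.4,-3.5,0],[0,0,0],-0.06],
    [[-0.7,-6.0,0],[0,0,0],-0.06],
    [[-0.7,-6.0,3],[0,0,0],-0.06],
    [[-0.7,-6.0,7],[0,0,0],-0.06],
    [[-0.7,-6.5,12],[0,0,0],-0.06],
    [[1,-10,12],[0,0,7],-0.06],
    [[3,-13.5,12],[0,0,14],-0.06],
    [[5,-17,12],[0,0,21],-0.06],
    [[7,-20.5,12],[0,0,28],-0.06],
    [[8.5,-24,12],[0,0,35],-0.06],
    [[10,-28,12],[0,0,41.6],-0.06],
    [[11.5,-31.4,12],[0,0,41.6],-0.06],
    [[11.5,-31.4,12],[0,0,41.6],-0.06],
    [[11.5,-31.4,12],[0,0,41.6],-0.06],
    [[11.5,-31.4,8],[0,0,41.6],-0.06],
    [[11.5,-31.4,5.5],[0,0,41.6],-0.06],
    [[11.5,-31.4,5.5],[0,0,41.6],-0.06],
    [[11.5,-31.4,5.5],[0,0,41.6],-0.06]
  ]
}}

```text
clock: 9.33
position: [0.677, -0.1688, 0.0872]
tool_rot: [-1.45, -2.785, 0.0]
ft_force: [-0.2, 0.1, 0.9]
gripper_width: 0.0498
grip_force: 0.0
```

```bash
python3 lp.py
python3 - <<'E'
from h import *
f=grab_frame("side");cv2.imwrite("pics/s5.png",cv2.resize(f[140:340,180:400],None,fx=2.5,fy=2.5,interpolation=2))
c=lambda p:((p[0]-180)*2.5,(p[1]-140)*2.5)
d=np.array([.1158,.9933]);o=np.array([.5523,.0537])
for L in(.118,.108): print(L,"lid",c(proj("side",(*(o+L*d),.084))))
for sx in(-1,1): print("tips down at",c(proj("side",(.6775+sx*.0255,-.171+sx*.018,.024))))
E
```

```text
[ 0.67700257 -0.16877999  0.08723267] lane y -0.20654881173946116 x 0.1496302435439533 [-0.15645615  0.11891565  0.86704208] 9.3333
0.118 lid (np.float64(240.86149804482574), np.float64(78.0927913242617))
0.108 lid (np.float64(239.8865954666634), np.float64(83.23828309347569))
tips down at (np.float64(326.0571635995896), np.float64(342.87653174352954))
tips down at (np.float64(373.79706752698223), np.float64(316.58773522489724))
```

View pics/s5.png

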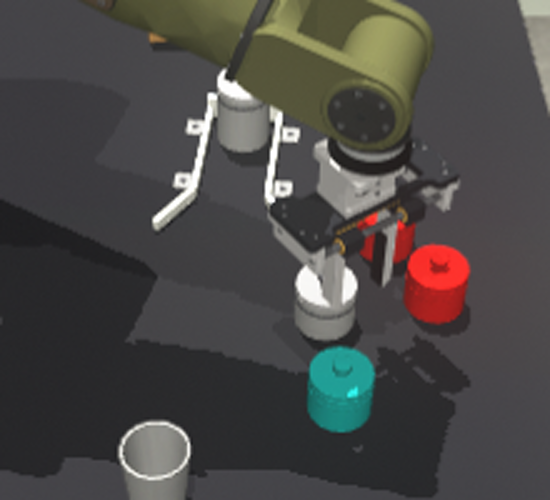

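The tall canister is upright against the stop at crop (240,110). The fingers are over the clear spot between the short canister (325,300), the turquoise one (340,390) and the red ones, so I'll lower and push.

>>> {"method": "jog_arm", "body": {
  "increments": [
    [[0,0,-3],[0,0,0],-0.06],
    [[0,0,-5.5],[0,0,0],-0.06],
    [[0,0,-5.5],[0,0,0],-0.06],
    [[-0.3,0.4,-5.5],[0,0,0],-0.06],
    [[-0.6,0.8,-5.5],[0,0,0],-0.06],
    [[-0.9,1.2,-5.5],[0,0,0],-0.06],
    [[-1.3,1.7,-5.5],[0,0,0],-0.06],
    [[-1.9,2.3,-5.5],[0,0,0],-0.06],
    [[-2.6,3.1,-5.5],[0,0,0],-0.06],
    [[-3.4,3.9,-5.5],[0,0,0],-0.06],
    [[-4.2,4.7,-5.5],[0,0,0],-0.06],
    [[-5.0,5.5,-5.5],[0,0,0],-0.06],
    [[-5.8,6.3,-5.5],[0,0,0],-0.06],
    [[-6.6,7.1,-5.5],[0,0,0],-0.06],
    [[-7.4,8.0,-5.5],[0,0,0],-0.06],
    [[-8.2,8.9,-5.5],[0,0,0],-0.06],
    [[-9.0,9.7,-5.5],[0,0,0],-0.06],
    [[-9.8,10.6,-5.5],[0,0,0],-0.06],
    [[-10.6,11.4,-5.5],[0,0,0],-0.06],
    [[-11.2,12.0,-5.5],[0,0,0],-0.06]
  ]
}}

```text
clock: 11.05
position: [0.5659, -0.0495, 0.0342]
tool_rot: [1.45, 2.783, 0.002]
ft_force: [2.4, -2.9, 4.4]
gripper_width: 0.0498
grip_force: 2.7
```

>>> {"method": "jog_arm", "body": {
  "increments": [
    [[-0.4,0.4,0],[0,0,0],-0.06],
    [[-0.6,0.6,0],[0,0,0],-0.06],
    [[-0.6,0.6,0],[0,0,0],-0.06]
  ]
}}

```text
clock: 11.3
position: [0.5599, -0.0437, 0.0335]
tool_rot: [1.451, 2.784, 0.001]
ft_force: [2.0, 0.2, 2.5]
gripper_width: 0.0499
grip_force: 1.8
```

>>> {"method": "jog_arm", "body": {
  "increments": [
    [[0.6,-0.8,0],[0,0,0],-0.06],
    [[1.7,-2.5,0],[0,0,0],-0.06],
    [[2.3,-4.5,0],[0,0,0],-0.06],
    [[1.0,-7.0,0],[0,0,-7],-0.06],
    [[-0.5,-8.5,0],[0,0,-14],-0.06],
    [[-1.5,-8.5,0],[0,0,-21],-0.06],
    [[-2.3,-8.5,0],[0,0,-28],-0.06],
    [[-2.9,-8.5,0],[0,0,-35],-0.06],
    [[-2.9,-8.5,0],[0,0,-41.6],-0.06],
    [[-2.9,-8.0,0],[0,0,-41.6],-0.06],
    [[-2.9,-8.0,0],[0,0,-41.6],-0.06]
  ]
}}

```text
clock: 12.22
position: [0.5305, -0.1237, 0.0322]
tool_rot: [-2.342, -2.092, 0.001]
ft_force: [-0.2, 0.4, 0.1]
gripper_width: 0.0498
grip_force: 0.0
```

```bash
python3 lp.py
python3 - <<'E'
from h import *
f=grab_frame("side");cv2.imwrite("pics/s6.png",cv2.resize(f[140:340,180:400],None,fx=2.5,fy=2.5,interpolation=2))
c=lambda p:((p[0]-180)*2.5,(p[1]-140)*2.5)
print("lid expected",c(proj("side",(.5436,-.0208,.054))),"knob",c(proj("side",(.5436,-.0208,.068))))
E
```

```text
[ 0.53046194 -0.12367836  0.03219791] lane y -0.17871877416535736 x -0.0011513261348412504 [-0.17601215  0.35563682  0.14297055] 12.2167
lid expected (np.float64(220.32866300621578), np.float64(207.2157209293008)) knob (np.float64(220.29141002274187), np.float64(197.7288737740863))
```

View pics/s6.png

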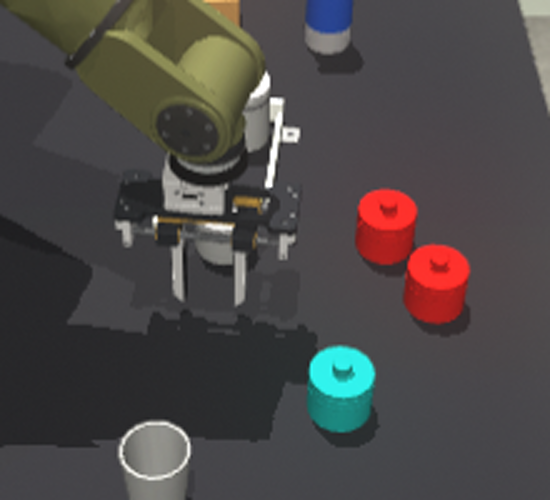

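The short canister's base shows at crop (217,262), centred between the fingers and on the lane axis. I'll push it in.

>>> {"method": "jog_arm", "body": {
  "increments": [
    [[0.2,2.0,0],[0,0,0],-0.06],
    [[0.5,4.0,0],[0,0,0],-0.06],
    [[0.7,5.5,0],[0,0,0],-0.06],
    [[0.8,6.3,0],[0,0,0],-0.06],
    [[0.8,6.9,0],[0,0,0],-0.06],
    [[0.9,7.5,0],[0,0,0],-0.06],
    [[0.95,8.1,0],[0,0,0],-0.06],
    [[1.0,8.8,0],[0,0,0],-0.06],
    [[1.1,9.5,0],[0,0,0],-0.06],
    [[1.2,10.2,0],[0,0,0],-0.06],
    [[1.25,10.9,0],[0,0,0],-0.06],
    [[1.35,11.6,0],[0,0,0],-0.06],
    [[1.45,12.3,0],[0,0,0],-0.06],
    [[1.5,13.0,0],[0,0,0],-0.06],
    [[1.6,13.7,0],[0,0,0],-0.06],
    [[1.7,14.4,0],[0,0,0],-0.06],
    [[1.75,15.1,0],[0,0,0],-0.06],
    [[1.85,15.8,0],[0,0,0],-0.06],
    [[1.9,16.5,0],[0,0,0],-0.06],
    [[1.9,16.5,0],[0,0,0],-0.06]
  ]
}}

```text
clock: 13.93
position: [0.5496, 0.0423, 0.0325]
tool_rot: [-2.346, -2.09, -0.0]
ft_force: [0.6, -0.2, 0.7]
gripper_width: 0.0499
grip_force: 0.0
```

>>> {"method": "jog_arm", "body": {
  "increments": [
    [[0.05,0.5,0],[0,0,0],-0.06],
    [[0.1,1.0,0],[0,0,0],-0.06],
    [[0.2,1.5,0],[0,0,0],-0.06],
    [[0.25,2.0,0],[0,0,0],-0.06],
    [[0.3,2.4,0],[0,0,0],-0.06],
    [[0.3,2.8,0],[0,0,0],-0.06],
    [[0.35,3.1,0],[0,0,0],-0.06],
    [[0.4,3.4,0],[0,0,0],-0.06],
    [[0.4,3.4,0],[0,0,0],-0.06]
  ]
}}

```text
clock: 14.68
position: [0.5536, 0.0756, 0.0324]
tool_rot: [-2.346, -2.089, -0.0]
ft_force: [-0.4, 0.1, 0.3]
gripper_width: 0.0499
grip_force: 0.0
```

```bash
python3 lp.py
```

```text
[0.55355758 0.07556179 0.03244999] lane y 0.02186094437024756 x -0.0012824402713264933 [-0.43527312  0.14464705  0.2776763 ] 14.6833
```

>>> {"method": "jog_arm", "body": {
  "increments": [
    [[0.0,0.1,0],[0,0,0],-0.06],
    [[0.0,0.2,0],[0,0,0],-0.06],
    [[0.05,0.3,0],[0,0,0],-0.06],
    [[0.05,0.3,0],[0,0,0],-0.06]
  ]
}}

```text
clock: 15.02
position: [0.554, 0.0781, 0.0324]
tool_rot: [-2.346, -2.089, 0.0]
ft_force: [-0.9, -0.2, 0.2]
gripper_width: 0.0498
grip_force: 0.5
```

>>> {"method": "jog_arm", "body": {
  "increments": [
    [[0.0,0.1,0],[0,0,0],-0.06],
    [[0.0,0.15,0],[0,0,0],-0.06],
    [[0.0,0.15,0],[0,0,0],-0.06]
  ]
}}

```text
clock: 15.27
position: [0.554, 0.0788, 0.0324]
tool_rot: [2.346, 2.088, -0.001]
ft_force: [0.7, -6.5, -0.1]
gripper_width: 0.05
grip_force: 3.1
```

>>> {"method": "jog_arm", "body": {
  "increments": [
    [[0.0,0.1,0],[0,0,0],-0.06],
    [[0.0,0.1,0],[0,0,0],-0.06],
    [[0.0,0.1,0],[0,0,0],-0.06]
  ]
}}

```text
clock: 15.52
position: [0.5541, 0.0791, 0.0325]
tool_rot: [2.346, 2.087, -0.002]
ft_force: [-1.6, -13.7, 1.1]
gripper_width: 0.0499
grip_force: 5.6
```

>>> {"method": "jog_arm", "body": {
  "increments": [
    [[0,-0.3,0],[0,0,0],-0.06],
    [[-0.1,-0.8,0],[0,0,0],-0.06],
    [[-0.3,-2.5,0],[0,0,0],-0.06],
    [[-0.7,-6.0,0],[0,0,0],-0.06],
    [[-0.7,-6.0,4],[0,0,0],-0.06],
    [[-1.5,-10,8],[0,0,0],-0.06],
    [[-3,-14,12],[0,0,0],-0.06],
    [[-6,-18,14],[0,0,0],-0.06],
    [[-9,-22,14],[0,0,0],-0.06],
    [[-12,-26,14],[0,0,0],-0.06],
    [[-15,-30,14],[0,0,0],-0.06],
    [[-18,-34,14],[0,0,0],-0.06],
    [[-18,-34,14],[0,0,0],-0.06],
    [[-18,-34,14],[0,0,0],-0.06],
    [[-18,-34,14],[0,0,0],-0.06]
  ]
}}

```text
clock: 16.77
position: [0.3715, -0.2627, 0.1728]
tool_rot: [2.35, 2.084, -0.0]
ft_force: [0.3, 0.3, -0.5]
gripper_width: 0.0501
grip_force: 0.0
```

Run:
```python
from h import *
a=grab_frame("side")[100:350,190:390];b=grab_frame("top")[130:270,150:460]
A=cv2.resize(a,None,fx=2,fy=2,interpolation=2);B=cv2.resize(b,(400,181),interpolation=2)
o=np.zeros((500,800,3),np.uint8);o[:,:400]=A;o[:181,400:]=B
z=cv2.resize(b[50:120,60:190],(400,215),interpolation=2);o[200:415,400:]=z
cv2.imwrite("pics/s7.png",o);s=state();print(s["position"],s["clock"])
```

```text
[ 0.37364128 -0.25994718  0.17256274] 16.8667
```

View pics/s7.png

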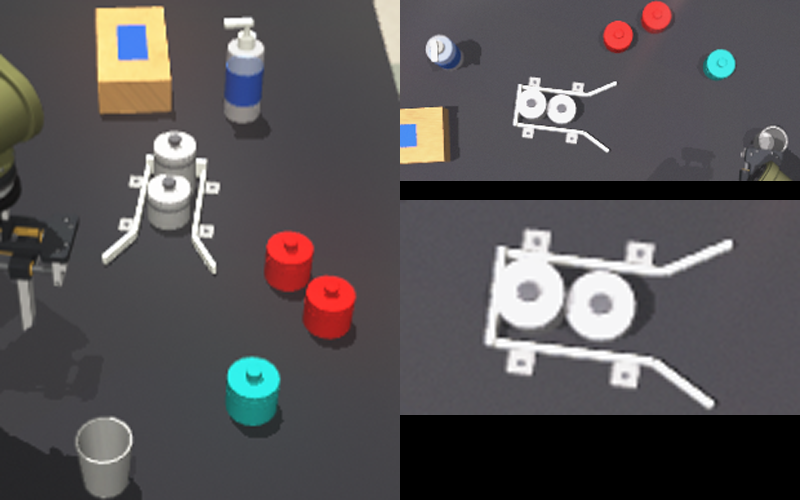

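Both canisters stand upright in single file, the tall one at zoom (529,291) against the stop and the short one at (600,303) behind it. The bystanders have not moved. I'll check the spacing with the lids' parallax taken out, then hand in.

Run:
```python
from h import *
g=grab_frame("top")[:,:,1].astype(float)
def knob(u,v):
    P=g[v-5:v+6,u-5:u+6];w=np.clip(215-P,0,None);Y,X=np.mgrid[v-5:v+6,u-5:u+6];return (w*X).sum()/w.sum(),(w*Y).sum()/w.sum()
a=pt("top",*knob(252,209),.098)[:2];b=pt("top",*knob(275,213),.068)[:2]
d=np.array([.1158,.9933]);o=np.array([.5523,.0537])
print((a-o)@d,(b-o)@d,(a-o)@[d[1],-d[0]],(b-o)@[d[1],-d[0]],np.linalg.norm(a-b))
```

```text
0.11530849803620033 0.05124190024615462 0.0004817155724545757 -1.3731360776063004e-05 0.06406676672746159
```

Spacing is 64.1 mm, so they touch, and both are on the centre line.

```bash
python3 -c "
from plant import *
print(finish_job())"
```

```text
the job is handed in; nothing more can be done
None
```

The job is handed in: the tall canister stands against the end stop with the short one touching it behind, both upright between the rails, and the beaker, gel bottle and glove box were not touched.

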